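Lock the tall section onto the slurry filter base

TASK

Fit the tall filter section with the two lugs onto the filter base: set it down on the seat with its lugs in the two gaps between the claws, then turn it a quarter turn clockwise (seen from above) so that the lugs sit squarely under the middle of the claws, and let go. Leave the short three-lugged section where it is.

Things in the scene. Friction and masses are not known exactly. Their poses are not given: they have to be found in the camera images.
- tall_section: Section to fit: upright aluminium cylinder, 50 mm across, 75 tall, 0.25 kg, standing on the worktop. Two opposite flat lugs at its foot (18 wide, 7 thick, reaching 37 mm from the axis) along its +x and -x; a half turn makes no difference. Origin: centre of the underside, z up. Grip the smooth round body in any direction, about 55 mm above the foot, fingertips over 25 mm above it.
- short_section: A bystander that does not fit, to be left alone: a like cylinder, 50 mm across but only 45 mm tall, with three lugs at its foot. Origin: centre of its underside, z up.
- filter_base: Round aluminium base fixed to the worktop: foot 108 mm across, body 92 across, brass outlet pipe towards its -x. On its flat seat, 40 mm above the worktop, stand two arc claws with inward lips, centred on its +y and -y, each spanning 80 degrees; the gaps between them, 100 degrees wide, are centred on its +x and -x. Claw tops are 56 mm above the worktop. Origin: centre of the underside, z up.
- seat (a point): Centre of the base's seat, where the underside of the fitted section rests; axes as the base's. To enter, the section's x lies along this x (up to 25 degrees off is fine); lowered to the seat and turned 90 degrees clockwise from above, its x lies along this y, lugs mid under the lips. Stops block it about 5 degrees beyond; anticlockwise is blocked. No spring or detent.
- lip (a point): Middle of the inner edge of the +y claw's lip, at its underside: 31 mm from the axis and 11 mm above the seat, so a 7 mm lug has 4 mm play in height. The outer wall under the lip is 42 mm from the axis, so the lugs have about 5 mm play sideways. Axes as the base's.
Not all that is in view belongs to the job. What is shaped like the tall_section but green is not meant.

How it is judged (in metres and radians):
At the end, for the whole second after the job is handed in: The tall section stands at rest on the filter base: its underside within 4 mm of the seat's height and its axis within 10 mm of the seat's centre, upright within 6 degrees, its lugs under the claws with its lug line (x axis) within 20 degrees of the base's claw line (y axis) (horizontal distance between tall_section and seat below 0.01 m and z of tall_section in the frame of seat between -0.004 and 0.004 m and angle between tall_section's own z axis and vertical below 0.1 rad and angle between the x axis of tall_section and the y axis of filter_base, either way round below 0.35 rad and linear speed of tall_section below 0.02 m/s); the robot touches nothing.
It fails at once if the short three-lugged section is moved by more than 30 mm (distance of short_section from where it was at the start of the episode above 0.03 m).
It also fails if it takes over 38 s, if anything falls off the work surface, if the arm or the gripper's body presses on something with over 40 N, if the wrist force passes 120 N, or if a joint passes its speed limit or range.

ROBOT

A 6-joint arm with a two-finger parallel gripper is mounted at the origin on a cart in front of the work surface, level with it; the furniture and walls round the work are solid. World frame = base frame: x ahead of the robot, y to its left, z up, the work surface at z = 0. Lengths are in m, angles in degrees, forces in N, time in s.
With the tool pointing down it reaches from about 0.3 to 0.75 m from the base axis. Payload 8.5 kg.
Tool frame: the origin (TCP) lies on the centre line of the jaws, within the pads' length; the fingertips stand 14 mm ahead of it and the grasp point (between the pads) lies 5 mm behind it; z points along the fingers, x is the direction in which the jaws open and shut, and the axes are right-handed (so a half turn about z gives the same grasp; the last joint's range is limited). The gripper opens to 85 mm and grips with 20 to 120 N. Pads are 22 mm wide; open, the fingers measure 114 mm over their backs; the gripper's body (76 mm by 85 mm) begins 54 mm behind the grasp point. The pads swing forward as they close: fully open they stand 13 mm farther back than shut.
Start: joints at [58.654, 21.807, 74.336, -0, 83.858, -12.336], TCP at [0.179, 0.52, 0.245] pointing down, gripper open.
Joint ranges: [-178.18, 178.18], [-50.72, 133.34], [12.68, 142.11], [-81.47, 261.47], [9.98, 163.14], [-165.26, 165.26]. Speed limits (degrees/s): [136.94, 136.94, 180, 180, 180, 180].

INTERFACE

Orientations are given as a 3x3 rotation matrix whose columns are the frame's x, y, z axes.
In Python, from rig import * gives the robot as it stands.
- The arm moves only by the shell command python3 -m crank 'ROWS' [FORCE]. ROWS is JSON, one flat list of numbers, 7 for each row, row after row: the turn, a rotation vector about the world's x, y, z in rad, then the shift along the world's x, y, z in m, then the opening in per cent of the stroke, from 0 (shut) to 100 (fully open). A call has 1 to 20 rows; each row shifts and turns the commanded pose from where the row before left it; what a row does not reach is not made up. A row lasts 1/10 s, in which the tool goes at most 50 mm and 8.59 degrees, less where a joint would pass 70% of its speed; a pose out of reach is approached as far as the arm can. A call is refused whole if a number of a shift passes 0.05 or a number of a turn 0.15, either way. A call with a gripper value outside its range is refused whole. The fingers move at their own pace and stop on an object; FORCE is the grip in N (left out, the last holds). Time passes only in rows, so rows that do not move let the fingers close. It gives the time, the measured TCP pose, the force and the opening at its end, in the units of the state.
- observe(): the state, without advancing time (a new reading comes with each control period).
- get_image(name): name is "scene" or "top" or "wrist"; returns a dict with "frame" (480x640x3 uint8, red, green, blue), "fov_y" (degrees; the focal length in pixels is half the picture's height over the tangent of half this angle, whatever the lens; pixels are square), "cx", "cy" (the principal point, pixels), "world_to_cam" (4x4, takes a point from world to camera coordinates). Camera axes: x right, y up, looking along -z (the intrinsics and any distortion apply to the point x, -y, -z); pixel columns grow to the right and rows downward; lengths in m; the calibration is good to about 2 mm. The wrist camera is an equidistant fisheye: a pixel r from the principal point sees the ray r / f radians off the axis. A picture is of the moment at which its call begins. There is no depth.
- close_job(): hands the job in, once; it reports no verdict.
The state is a dict: "time_s": time; "q": joint angles; "qvel": joint speeds; "joint_efforts": joint torques, N m; "position": TCP position; "tool_rot": TCP orientation; "ft_force": force on the tool from outside, world axes, zero at the start; "wrist_torque": the same for the moment, N m; "grip_width": finger opening in m.
Only numpy, scipy, OpenCV 4.12 (cv2) and the standard library are available. Lean on these libraries where they do the work, as an engineer would, in place of code of your own. Each camera call takes 0.05 s, during which the arm holds its last target. There are 200 camera calls.

## Working session

There is one attempt and no reset: what is moved stays moved. The work goes in short steps, Python scripts to look and compute and a shell command to move; the robot and the scene stay as the last step left them, time stands still between calls to the robot, and variables do not carry over. Pictures are saved under pics/ and viewed, about 8 in all and at most 12, crops included, and the job is handed in when it is done.

```bash
mkdir -p pics; ls
cat > h.py <<'E'
from rig import *
import numpy as np, cv2
def grab(n,f):
    d=get_image(n); cv2.imwrite(f,d["frame"][:,:,::-1]); np.save(f[:-4]+'.npy',np.array([d],dtype=object),allow_pickle=True); return d
def load(f): return np.load(f,allow_pickle=True)[0]
def ray(d,u,v,fish=False):
    f=240/np.tan(np.radians(d["fov_y"])/2); a=(u-d["cx"]);b=(v-d["cy"])
    if fish:
        r=np.hypot(a,b); t=r/f; s=np.sin(t)/max(r,1e-9); c=np.array([a*s,-b*s,-np.cos(t)])
    else: c=np.array([a/f,-b/f,-1])
    T=np.array(d["world_to_cam"]);R=T[:3,:3]; o=-R.T@T[:3,3]; w=R.T@c
    return o,w/np.linalg.norm(w)
def onz(d,u,v,z,fish=False):
    o,w=ray(d,u,v,fish); return o+w*(z-o[2])/w[2]
def proj(d,p,fish=False):
    f=240/np.tan(np.radians(d["fov_y"])/2); T=np.array(d["world_to_cam"]); c=T[:3,:3]@p+T[:3,3]
    a=np.array([c[0],-c[1]]); z=-c[2]
    if fish: r=np.hypot(*a); return a/max(r,1e-9)*np.arctan2(r,z)*f+[d["cx"],d["cy"]]
    return a/z*f+[d["cx"],d["cy"]]
def tri(r1,r2):
    o1,w1=r1;o2,w2=r2; s=np.linalg.lstsq(np.c_[w1,-w2],o2-o1,rcond=None)[0]
    a=o1+s[0]*w1;b=o2+s[1]*w2; return (a+b)/2,np.linalg.norm(a-b)
E
python3 - <<'E'
from h import *
for n in("scene","top","wrist"):
    d=grab(n,f"pics/{n}0.png"); print(n,{k:v for k,v in d.items() if k not in("frame",)})
print(observe())
E
```

```text
pics
scene {'fov_y': 46.184448731636614, 'cx': 306.869899966208, 'cy': 239.62817871478964, 'world_to_cam': array([[-0.7322717 , -0.6810017 , -0.00385301,  0.23351133],
       [ 0.51425213, -0.5566596 ,  0.65243761, -0.4500827 ],
       [-0.44645594,  0.47578018,  0.75783264, -0.54881387],
       [ 0.        ,  0.        ,  0.        ,  1.        ]])}
top {'fov_y': 42.37564067915459, 'cx': 312.68691723527274, 'cy': 246.22241995091122, 'world_to_cam': array([[ 9.44053593e-05, -9.99976960e-01, -6.78751588e-03,
        -2.08658070e-01],
       [ 9.96026602e-01, -5.10442022e-04,  8.90547472e-02,
        -5.36876519e-01],
       [-8.90561600e-02, -6.76895362e-03,  9.96003605e-01,
        -8.59488991e-01],
       [ 0.00000000e+00,  0.00000000e+00,  0.00000000e+00,
         1.00000000e+00]])}
wrist {'fov_y': 65.70646984690485, 'cx': 320.05370553877617, 'cy': 243.3338074347682, 'world_to_cam': array([[ 3.25600553e-01,  9.45507006e-01, -8.84611705e-04,
        -5.49530480e-01],
       [-8.96264570e-01,  3.08344860e-01, -3.18799730e-01,
         4.17296070e-02],
       [-3.01154612e-01,  1.0459
[... 223 characters left out ...]
34292439e-03,
        8.38567753e+01, -1.23358775e+01]), 'qvel': array([-0.01115427, -0.1858427 , -0.2290981 , -0.01311878,  0.01095401,
       -0.07481109]), 'joint_efforts': array([ 2.82240377e-03, -4.48625565e+01, -2.31344587e+01, -1.56009223e-04,
        3.82940387e-03, -5.08491416e-05]), 'position': array([0.17908113, 0.51982299, 0.24484775]), 'tool_rot': array([[ 3.25762990e-01,  9.45451313e-01, -5.38037030e-04],
       [ 9.45450844e-01, -3.25763376e-01, -9.61400515e-04],
       [-1.08423014e-03, -1.95498858e-04, -9.99999393e-01]]), 'ft_force': array([0.30624911, 0.27477445, 0.69046646]), 'wrist_torque': array([-0.03672211,  0.00634338, -0.05257154]), 'grip_width': 0.08536190870970314}
```

View pics/top0.png

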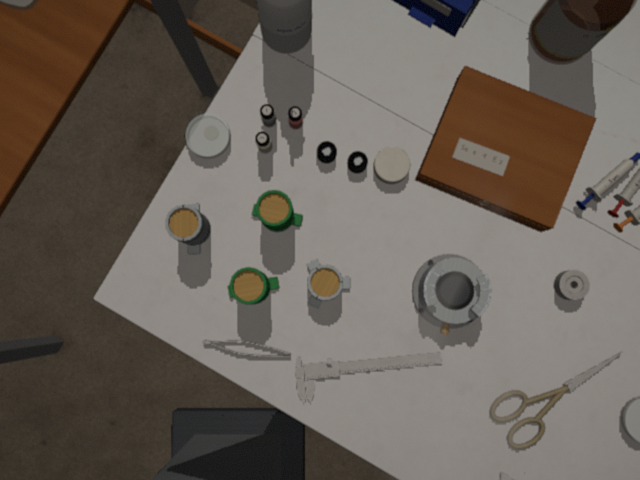

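View pics/scene0.png

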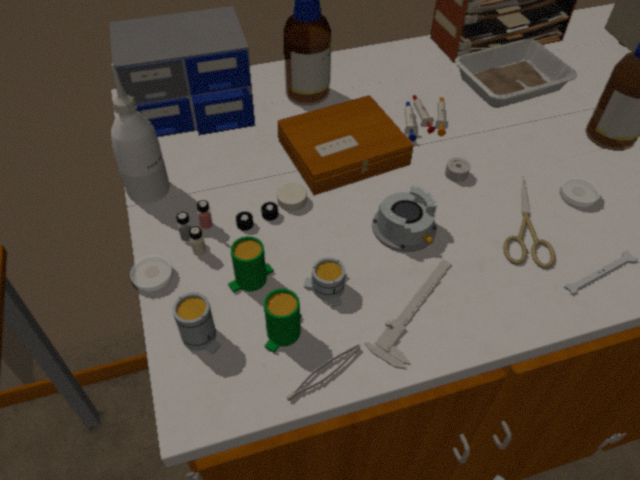

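Top view candidates: the grey tall two-lug cylinder is at (185,222). The green lookalikes are at (275,210) and (250,287), and the short grey three-lugged section is at (325,283). The base is at (452,290), with its brass outlet at about (445,328). I choose the grey tall one at (185,222), seen at (195,320) in the scene view, and check it in a close crop.

Run:
```python
from h import *
t=cv2.imread("pics/top0.png"); s=cv2.imread("pics/scene0.png")
c=lambda im,x,y,w,h,k: cv2.resize(im[y:y+h,x:x+w],None,fx=k,fy=k,interpolation=cv2.INTER_CUBIC)
a=np.vstack([np.hstack([c(t,150,190,80,60,5),c(t,405,245,100,75,4)]),np.hstack([c(s,155,285,80,60,5),c(s,360,175,100,75,4)])])
cv2.imwrite("pics/crop1.png",np.clip(a*1.5,0,255).astype(np.uint8))
d=load("pics/top0.npy");e=load("pics/scene0.npy")
print(onz(d,184,222,.075),onz(e,193,309,.075),tri(ray(d,184,222),ray(e,193,309)))
print(onz(d,455,290,.05),onz(e,406,211,.05))
print(onz(d,325,282,.045))
```

```text
[ 0.56508662 -0.03559024  0.075     ] [ 0.56050981 -0.03483317  0.075     ] (array([ 0.56468502, -0.03554726,  0.07027074]), np.float64(0.0027397154790000343))
[ 0.47405942 -0.40414683  0.05      ] [ 0.47034425 -0.39862162  0.05      ]
[ 0.48519725 -0.22595326  0.045     ]
```

View pics/crop1.png

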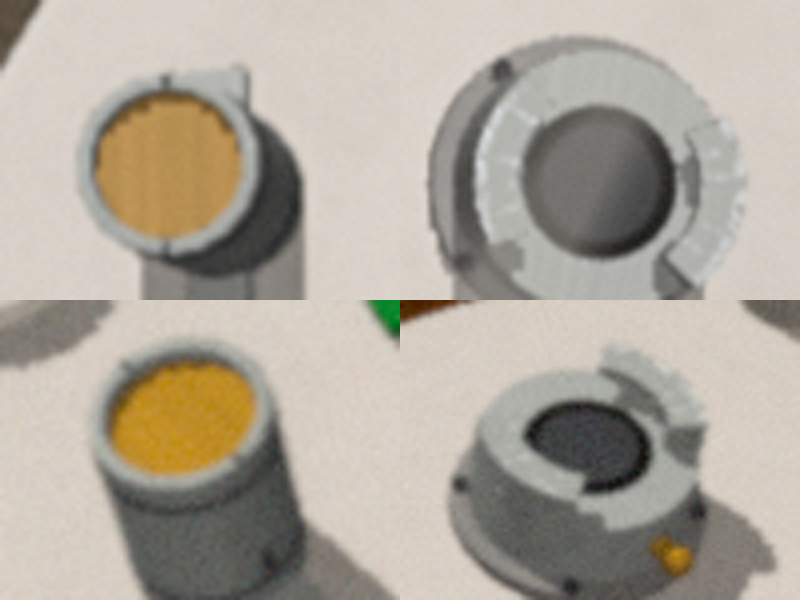

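The crop confirms a tall, plain grey cylinder with a lug towards image-up (about world +x). The rim notches line up with the lugs, and the base outlet points towards image-down (about world -x). Next I work out the wrist camera geometry and the approach.

Run:
```python
from h import *
w=load("pics/wrist0.npy");T=w["world_to_cam"];R=T[:3,:3];o=-R.T@T[:3,3]
s=observe();Q=s["tool_rot"]
print("cam pos in tool",Q.T@(o-s["position"]),"look in tool",Q.T@(-R[2]),"imgright",Q.T@R[0])
d=load("pics/top0.npy")
print(onz(d,275,210,.075),onz(d,250,287,.075),onz(d,445,328,.02),onz(d,452,290,.05))
```

```text
cam pos in tool [-9.77509202e-05 -8.17116132e-02 -1.28206108e-01] look in tool [2.43995695e-04 3.18985286e-01 9.47759636e-01] imgright [ 9.99999965e-01 -1.71911272e-04 -1.99584909e-04]
[ 0.58130544 -0.15826063  0.075     ] [ 0.47759886 -0.12544691  0.075     ] [ 0.42107624 -0.39562226  0.02      ] [ 0.47405955 -0.40003844  0.05      ]
```

```bash
python3 -m crank '[0,0,-0.062,0.0193,-0.0278,-0.003,100,0,0,-0.062,0.0193,-0.0278,-0.003,100,0,0,-0.062,0.0193,-0.0278,-0.003,100,0,0,-0.062,0.0193,-0.0278,-0.003,100,0,0,-0.062,0.0193,-0.0278,-0.003,100,0,0,-0.062,0.0193,-0.0278,-0.003,100,0,0,-0.062,0.0193,-0.0278,-0.003,100,0,0,-0.062,0.0193,-0.0278,-0.003,100,0,0,-0.062,0.0193,-0.0278,-0.003,100,0,0,-0.062,0.0193,-0.0278,-0.003,100,0,0,-0.062,0.0193,-0.0278,-0.003,100,0,0,-0.062,0.0193,-0.0278,-0.003,100,0,0,-0.062,0.0193,-0.0278,-0.003,100,0,0,-0.062,0.0193,-0.0278,-0.003,100,0,0,-0.062,0.0193,-0.0278,-0.003,100,0,0,-0.062,0.0193,-0.0278,-0.003,100,0,0,-0.062,0.0193,-0.0278,-0.003,100,0,0,-0.062,0.0193,-0.0278,-0.003,100,0,0,-0.062,0.0193,-0.0278,-0.003,100,0,0,-0.062,0.0193,-0.0278,-0.003,100]'
python3 - <<'E'
from h import *
print(observe()["position"],observe()["q"],observe()["time_s"])
d=grab("wrist","pics/w1.png"); print(observe()["position"])
cv2.imwrite("pics/w1b.png",np.clip(cv2.imread("pics/w1.png")*1.3,0,255).astype(np.uint8))
E
```

```text
time_s: 2.15
position: [0.5657, -0.0373, 0.185]
tool_rot: [[1.0, -0.004, -0.001], [-0.004, -1.0, 0.0], [-0.001, -0.0, -1.0]]
ft_force: [-0.3, 0.3, -0.1]
grip_width: 0.0854
[ 0.565684   -0.03727699  0.18495233] [-1.57339170e+01  2.63313958e+01  7.73446541e+01  3.97323664e-03
  7.63573534e+01 -1.55187861e+01] 2.15
[ 0.56800442 -0.04121891  0.1841544 ]
```

View pics/w1b.png

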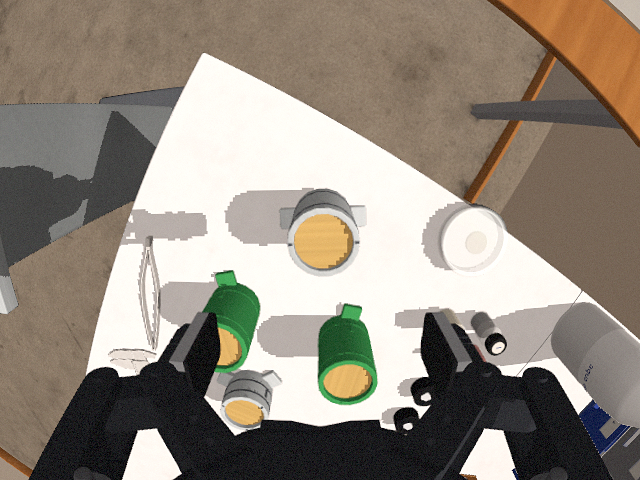

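The wrist view shows the tall section with its top centre at (323,241) and lugs at (288,215) and (358,215), so the lug line is close to world x. The green ones sit below it at (230,320) and (347,355), clear of the fingers.

```bash
cat >> h.py <<'E'
def orange(d,u,v,r):
    h=cv2.cvtColor(d["frame"],cv2.COLOR_RGB2HSV); m=cv2.inRange(h,(8,90,60),(28,255,255)); k=np.zeros_like(m); cv2.circle(k,(u,v),r,255,-1)
    c=max(cv2.findContours(m&k,cv2.RETR_EXTERNAL,cv2.CHAIN_APPROX_NONE)[0],key=cv2.contourArea); return cv2.fitEllipse(cv2.convexHull(c))
E
python3 - <<'E'
from h import *
d=load("pics/top0.npy");e=load("pics/scene0.npy");w=load("pics/w1.npy")
a,b,c=orange(d,185,222,25),orange(e,193,309,30),orange(w,323,241,45)
print(a,b,c)
R=[ray(d,*a[0]),ray(e,*b[0]),ray(w,*c[0],True)]
for i,j in((0,1),(0,2),(1,2)): print(i,j,tri(R[i],R[j]))
print(onz(w,*c[0],.073,True))
p,q=onz(w,281,216,.007,True),onz(w,366,216,.007,True); print(p,q,(p+q)/2,np.linalg.norm(p-q),np.degrees(np.arctan2(*(q-p)[1::-1])))
g=cv2.cvtColor(w["frame"],cv2.COLOR_RGB2GRAY)[195:260,265:385]
cv2.imwrite("pics/w1c.png",cv2.resize(g,None,fx=6,fy=6))
print(observe()["position"])
E
```

```text
((183.10931396484375, 222.3870849609375), (28.2092342376709, 28.745126724243164), 42.992149353027344) ((190.89691162109375, 307.99688720703125), (22.182451248168945, 29.920740127563477), 73.04802703857422) ((323.10235595703125, 240.87289428710938), (53.95693588256836, 58.24937438964844), 89.08828735351562)
0 1 (array([ 0.56462958, -0.03423103,  0.07391521]), np.float64(0.00019463922666896702))
0 2 (array([ 0.56653656, -0.03415738,  0.07237225]), np.float64(0.003330535521809928))
1 2 (array([ 0.56818708, -0.03602884,  0.06819331]), np.float64(0.00017643662936319852))
[ 0.56815373 -0.03435449  0.073     ]
[ 0.53271622 -0.03360443  0.007     ] [ 0.60526744 -0.03381409  0.007     ] [ 0.56899183 -0.03370926  0.007     ] 0.07255152440653966 -0.16557874771257
[ 0.56800442 -0.04121891  0.1841544 ]
```

View pics/w1c.png

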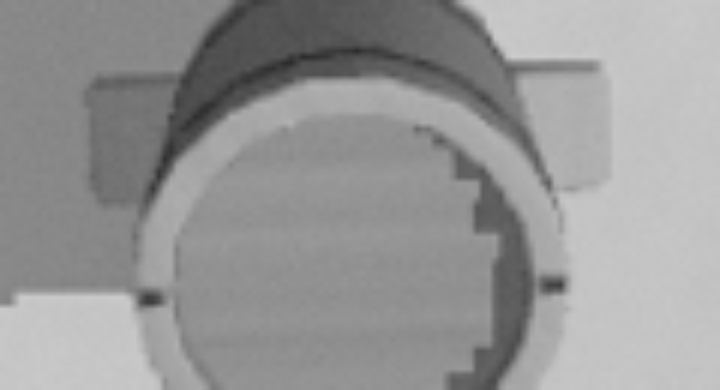

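```bash
python3 -m crank '[0,0,0,0,0,-0.03,100,0,0,0,0,0,-0.03,100,0,0,0,0,0,-0.02,100,0,0,0,0,0,0,100,0,0,0,0,0,0,100]'
```

```text
time_s: 2.7
position: [0.5653, -0.036, 0.1058]
tool_rot: [[1.0, -0.001, 0.0], [-0.001, -1.0, -0.0], [0.0, 0.0, -1.0]]
ft_force: [0.4, -0.1, -0.3]
grip_width: 0.0856
```

```bash
python3 -m crank '[0,0,0,0.002,0.001,-0.02,100,0,0,0,0,0,-0.02,100,0,0,0,0,0,-0.015,100,0,0,0,0,0,0,100,0,0,0,0,0,0,100]'; python3 -m crank '[0,0,0,0,0,0,0,0,0,0,0,0,0,0,0,0,0,0,0,0,0,0,0,0,0,0,0,0,0,0,0,0,0,0,0,0,0,0,0,0,0,0]' 70
```

```text
time_s: 3.2
position: [0.5679, -0.0351, 0.0517]
tool_rot: [[1.0, -0.001, 0.002], [-0.001, -1.0, -0.001], [0.002, 0.001, -1.0]]
ft_force: [0.6, -0.2, 0.2]
grip_width: 0.0855
time_s: 3.8
position: [0.5677, -0.0351, 0.0515]
tool_rot: [[1.0, -0.001, 0.002], [-0.001, -1.0, -0.0], [0.002, 0.0, -1.0]]
ft_force: [-0.3, 0.8, 6.5]
grip_width: 0.0488
```

```bash
python3 -m crank '[0,0,0,0,0,0.01,0,0,0,0,0,0,0.03,0,0,0,0,0,0,0.03,0,0,0,0,0,0,0.04,0,0,0,0,0,0,0.04,0,0,0,0,0,0,0,0]'
python3 - <<'E'
from h import *
grab("scene","pics/s2.png")
E
python3 -m crank '[0,0,0,-0.0063,-0.0297,0,0,0,0,0,-0.0063,-0.0297,0,0,0,0,0,-0.0063,-0.0297,0,0,0,0,0,-0.0063,-0.0297,0,0,0,0,0,-0.0063,-0.0297,0,0,0,0,0,-0.0063,-0.0297,0,0,0,0,0,-0.0063,-0.0297,0,0,0,0,0,-0.0063,-0.0297,0,0,0,0,0,-0.0063,-0.0297,0,0,0,0,0,-0.0063,-0.0297,0,0,0,0,0,-0.0063,-0.0297,0,0,0,0,0,-0.0063,-0.0297,0,0,0,0,0,-0.0063,-0.0297,0,0,0,0,0,-0.0063,-0.0297,0,0,0,0,0,-0.0063,-0.0297,0,0,0,0,0,0,0,0,0,0,0,0,0,0,0,0,0,0,0,0,0,0,0,0]'
python3 - <<'E'
from h import *
d=grab("wrist","pics/w2.png"); print(observe()["position"],observe()["q"])
cv2.imwrite("pics/w2b.png",np.clip(cv2.imread("pics/w2.png")*1.2,0,255).astype(np.uint8))
E
```

```text
time_s: 4.4
position: [0.5688, -0.0353, 0.2063]
tool_rot: [[1.0, -0.001, 0.01], [-0.001, -1.0, -0.003], [0.01, 0.003, -1.0]]
ft_force: [0.7, -0.5, -3.6]
grip_width: 0.0487
[ 0.56684979 -0.03489956  0.20072526] [-1.54636451e+01  2.55867578e+01  7.58126286e+01  2.89560555e-04
  7.85650030e+01 -1.54100284e+01]validation failed for argument at $...
```

View pics/w2b.png

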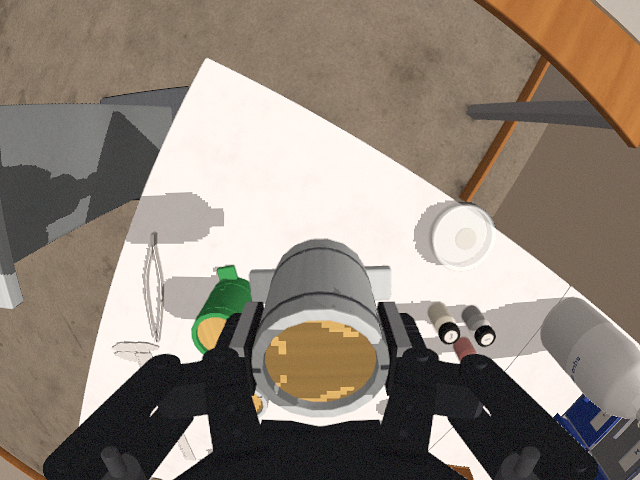

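The section is held. Its lugs at (260,283) and (380,283) are level and centred, so they lie along tool x. The move itself was refused because I miscounted the numbers in the rows, so I retype it.

```bash
python3 -m crank '[0,0,0,-0.0063,-0.0297,0,0, 0,0,0,-0.0063,-0.0297,0,0, 0,0,0,-0.0063,-0.0297,0,0, 0,0,0,-0.0063,-0.0297,0,0, 0,0,0,-0.0063,-0.0297,0,0, 0,0,0,-0.0063,-0.0297,0,0, 0,0,0,-0.0063,-0.0297,0,0, 0,0,0,-0.0063,-0.0297,0,0, 0,0,0,-0.0063,-0.0297,0,0, 0,0,0,-0.0063,-0.0297,0,0, 0,0,0,-0.0063,-0.0297,0,0, 0,0,0,-0.0063,-0.0297,0,0, 0,0,0,-0.0063,-0.0297,0,0, 0,0,0,-0.0063,-0.0297,0,0, 0,0,0,-0.0063,-0.0297,0,0, 0,0,0,0,0,0,0, 0,0,0,0,0,0,0, 0,0,0,0,0,0,0]'
python3 - <<'E'
from h import *
d=grab("wrist","pics/w3.png"); print(observe()["position"],observe()["q"])
cv2.imwrite("pics/w3b.png",np.clip(cv2.imread("pics/w3.png")*1.2,0,255).astype(np.uint8))
E
```

```text
time_s: 6.3
position: [0.4727, -0.4795, 0.1991]
tool_rot: [[1.0, -0.0, -0.001], [-0.0, -1.0, 0.002], [-0.001, -0.002, -1.0]]
ft_force: [-0.9, 0.4, -3.1]
grip_width: 0.0486
[ 0.47289746 -0.47937708  0.1996141 ] [-5.54422727e+01  3.63105268e+01  5.64527148e+01  8.72485436e-03
  8.73399057e+01 -5.54432439e+01]
```

View pics/w3b.png

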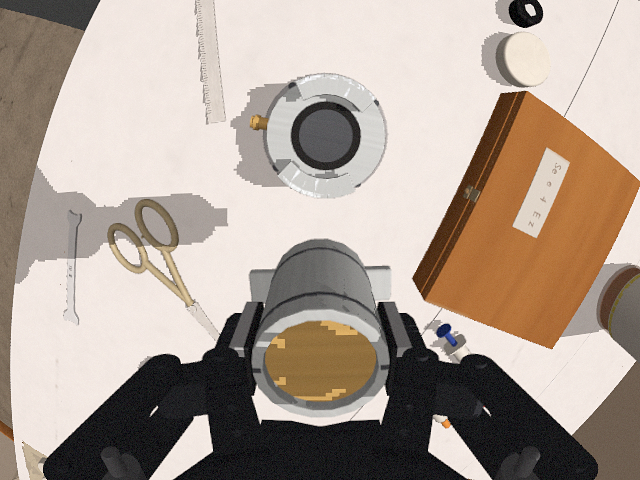

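The base shows its bore centred at about (326,135) and the brass outlet at (258,122), with claws above and below. I now measure its pose and take a close crop of the claws.

Run:
```python
from h import *
def dark(d,u,v,r,th):
    g=cv2.cvtColor(d["frame"],cv2.COLOR_RGB2GRAY); m=(g<th).astype(np.uint8)*255; k=np.zeros_like(m); cv2.circle(k,(u,v),r,255,-1)
    c=max(cv2.findContours(m&k,cv2.RETR_EXTERNAL,cv2.CHAIN_APPROX_NONE)[0],key=cv2.contourArea); return cv2.fitEllipse(cv2.convexHull(c))
d=load("pics/top0.npy");e=load("pics/scene0.npy");w=load("pics/w3.npy")
a,b,c=dark(d,455,290,25,95),dark(e,406,211,22,75),dark(w,326,135,45,95)
print(a,b,c)
R=[ray(d,*a[0]),ray(e,*b[0]),ray(w,*c[0],True)]
for i,j in((0,1),(0,2),(1,2)): print(i,j,tri(R[i],R[j]))
print("wrist z.04",onz(w,*c[0],.04,True),"top",onz(d,*a[0],.04))
def org(d,u,v,r):
    h=cv2.cvtColor(d["frame"],cv2.COLOR_RGB2HSV); m=cv2.inRange(h,(8,110,50),(28,255,255)); k=np.zeros_like(m); cv2.circle(k,(u,v),r,255,-1); M=cv2.moments(m&k,True); return M["m10"]/M["m00"],M["m01"]/M["m00"]
ow,oe=org(w,258,122,12),org(e,427,239,10)
P,g=tri(ray(w,*ow,True),ray(e,*oe)); print("outlet",ow,oe,P,g)
C=onz(w,*c[0],.04,True); v=C-P; print("yaw",np.degrees(np.arctan2(v[1],v[0])))
im=cv2.imread("pics/w3.png")[60:210,235:415]; cv2.imwrite("pics/w3c.png",cv2.resize(im,None,fx=4,fy=4,interpolation=cv2.INTER_CUBIC))
# held section: lug ends at foot height
z=.2-.05+.007
p,q=onz(w,250,284,z,True),onz(w,391,284,z,True); print("held foot",p,q)
```

```text
((457.0255126953125, 290.0436706542969), (37.93339157104492, 46.050926208496094), 94.9857177734375) ((408.48876953125, 208.05490112304688), (29.94143295288086, 34.25172424316406), 71.24815368652344) ((325.3677673339844, 135.30401611328125), (68.82727813720703, 69.39344024658203), 88.85090637207031)
0 1 (array([ 0.47320879, -0.4080637 ,  0.04765943]), np.float64(0.002060661492534741))
0 2 (array([ 0.47542154, -0.40655335,  0.05144194]), np.float64(0.0028982570625414226))
1 2 (array([ 0.47474961, -0.40783508,  0.04733496]), np.float64(0.004958550952875853))
wrist z.04 [ 0.47701354 -0.40687207  0.04      ] top [ 0.47418468 -0.40917368  0.04      ]
outlet (258.20283018867923, 122.29245283018868) (427.5774647887324, 238.4788732394366) [ 0.42196341 -0.39619007  0.02210337] 0.0013293504465701242
yaw -10.981284331298093
held foot [ 0.43733112 -0.47666388  0.157     ] [ 0.50936426 -0.4766329   0.157     ]
```

View pics/w3c.png

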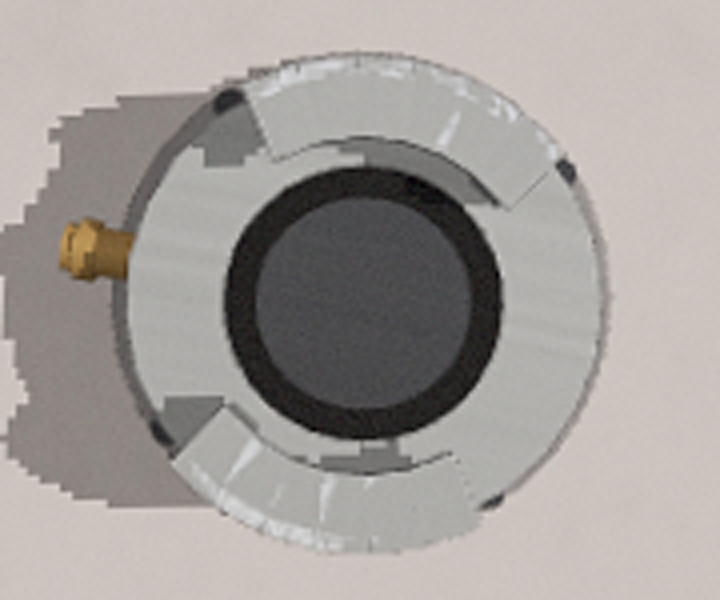

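```bash
python3 -m crank '[0,0,-0.055,0.001,0.0178,0,0, 0,0,-0.055,0.001,0.0178,0,0, 0,0,-0.055,0.001,0.0178,0,0, 0,0,-0.055,0.001,0.0178,0,0, 0,0,0,0,0,-0.02,0, 0,0,0,0,0,-0.02,0, 0,0,0,0,0,-0.02,0, 0,0,0,0,0,-0.014,0, 0,0,0,0,0,0,0, 0,0,0,0,0,0,0]'
python3 - <<'E'
from h import *
d=grab("wrist","pics/w4.png"); e=grab("scene","pics/s4.png"); print(observe()["position"],observe()["q"])
a=cv2.resize(cv2.imread("pics/w4.png")[150:450,180:480],(600,600)); b=cv2.resize(cv2.imread("pics/s4.png")[110:290,345:405+0+0+60],None,fx=1.6,fy=1.6)
b=cv2.copyMakeBorder(b,0,600-b.shape[0],0,0,cv2.BORDER_CONSTANT)
cv2.imwrite("pics/w4b.png",np.clip(np.hstack([a,b])*1.3,0,255).astype(np.uint8))
E
```

```text
time_s: 7.35
position: [0.477, -0.4089, 0.1269]
tool_rot: [[0.976, -0.218, 0.0], [-0.218, -0.976, -0.0], [0.0, 0.0, -1.0]]
ft_force: [0.8, 0.5, -2.8]
grip_width: 0.0484
[ 0.47708387 -0.40938076  0.12751641] [-5.14047112e+01  3.52109705e+01  7.11999469e+01 -6.65718624e-04
  7.34765171e+01 -3.87672782e+01]
```

View pics/w4b.png

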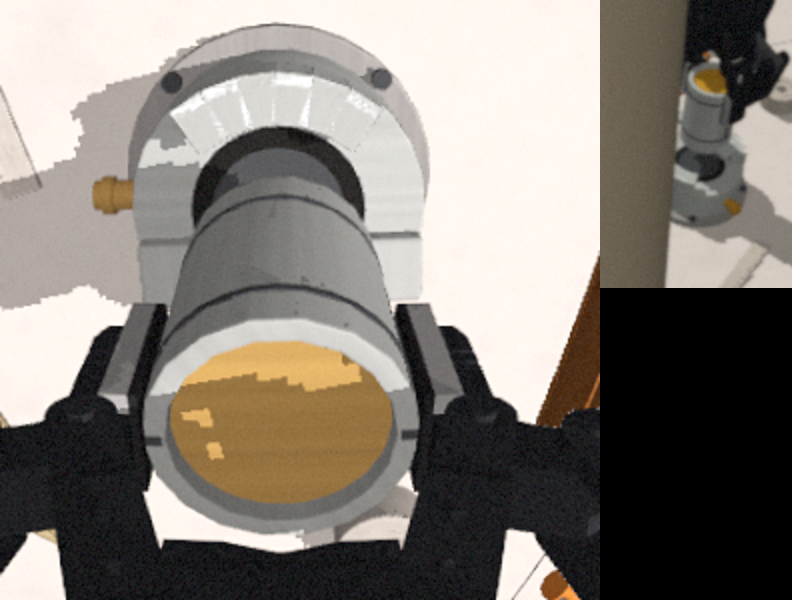

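The wrist crop shows the lugs lined up with the gaps: lug ends at x=140 and 422 give a middle of 281, against the base middle of 279. The +y claw sits symmetrically in front of them. Lowering now.

```bash
python3 -m crank '[0,0,0,0,0.001,-0.01,0, 0,0,0,0,0,-0.01,0, 0,0,0,0,0,-0.008,0, 0,0,0,0,0,-0.004,0, 0,0,0,0,0,0,0, 0,0,0,0,0,0,0]'
```

```text
time_s: 8.05
position: [0.4767, -0.4085, 0.0944]
tool_rot: [[0.976, -0.219, 0.0], [-0.219, -0.976, -0.0], [0.0, 0.0, -1.0]]
ft_force: [-0.0, 0.3, -4.2]
grip_width: 0.0489
```

```bash
python3 -m crank '[0,0,0,0,0,-0.002,0, 0,0,0,0,0,0,0, 0,0,0,0,0,0,0]'; python3 -m crank '[0,0,0,0,0,-0.001,0, 0,0,0,0,0,0,0, 0,0,0,0,0,0,0]'
```

```text
time_s: 8.35
position: [0.4766, -0.4084, 0.0924]
tool_rot: [[0.976, -0.219, 0.0], [-0.219, -0.976, -0.0], [0.0, 0.0, -1.0]]
ft_force: [-0.1, -0.7, -2.5]
grip_width: 0.0485
time_s: 8.65
position: [0.4767, -0.4084, 0.0915]
tool_rot: [[0.976, -0.219, 0.0], [-0.219, -0.976, -0.0], [0.0, 0.0, -1.0]]
ft_force: [-0.1, 0.0, -0.9]
grip_width: 0.0487
```

The wrist force fell by about the section's weight at TCP z=0.0915, so it is on the seat. Now turning clockwise, in two parts.

```bash
python3 -m crank '[0,0,-0.06,0,0,0,0, 0,0,-0.08,0,0,0,0, 0,0,-0.08,0,0,0,0, 0,0,-0.08,0,0,0,0, 0,0,-0.08,0,0,0,0, 0,0,-0.08,0,0,0,0, 0,0,0,0,0,0,0]'
```

```text
time_s: 9.35
position: [0.4767, -0.4084, 0.0915]
tool_rot: [[0.776, -0.63, 0.0], [-0.63, -0.776, -0.0], [0.0, 0.0, -1.0]]
ft_force: [0.1, -0.1, -1.2]
grip_width: 0.0485
```

```bash
python3 -m crank '[0,0,-0.08,0,0,0,0, 0,0,-0.08,0,0,0,0, 0,0,-0.08,0,0,0,0, 0,0,-0.08,0,0,0,0, 0,0,-0.08,0,0,0,0, 0,0,-0.08,0,0,0,0, 0,0,-0.08,0,0,0,0, 0,0,-0.08,0,0,0,0, 0,0,-0.08,0,0,0,0, 0,0,-0.08,0,0,0,0, 0,0,-0.08,0,0,0,0, 0,0,-0.08,0,0,0,0, 0,0,-0.08,0,0,0,0, 0,0,-0.05,0,0,0,0, 0,0,0,0,0,0,0, 0,0,0,0,0,0,0]'
python3 - <<'E'
from h import *
d=grab("wrist","pics/w5.png"); s=observe(); print(s["wrist_torque"],s["q"][5],np.degrees(np.arctan2(s["tool_rot"][1,0],s["tool_rot"][0,0])))
a=cv2.resize(cv2.imread("pics/w5.png")[130:430,160:480],None,fx=2,fy=2)
cv2.imwrite("pics/w5b.png",np.clip(a*1.3,0,255).astype(np.uint8))
E
```

```text
time_s: 10.95
position: [0.4767, -0.4084, 0.0915]
tool_rot: [[-0.196, -0.981, 0.0], [-0.981, 0.196, -0.0], [0.0, -0.0, -1.0]]
ft_force: [-0.5, 0.1, 0.3]
grip_width: 0.0489
[ 0.09283076  0.06174078 -0.00404723] 49.96785737010155 -101.34325003296176
```

View pics/w5b.png

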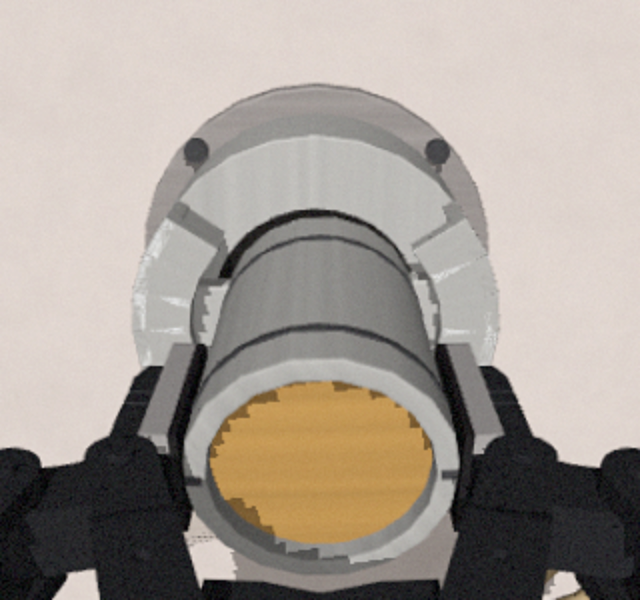

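The lugs are under both claws, symmetric at (205,300) and (430,300), and the notches at y=480 and 474 lie along the jaws. Torque is about zero, so it isn't against a stop. Releasing and rising.

```bash
python3 -m crank '[0,0,0,0,0,0,60, 0,0,0,0,0,0,70, 0,0,0,0,0,0,100, 0,0,0,0,0,0,100, 0,0,0,0,0,0,100, 0,0,0,0,0,0,100]' && python3 -m crank '[0,0,0,0,0,0.01,100, 0,0,0,0,0,0.02,100, 0,0,0,0,0,0.03,100, 0,0,0,0,0,0.03,100, 0,0,0,-0.02,0,0.02,100, 0,0,0,-0.02,0,0,100, 0,0,0,-0.02,0,0,100, 0,0,0,0,0,0,100, 0,0,0,0,0,0,100]'
python3 - <<'E'
from h import *
d=grab("wrist","pics/w6.png"); t=grab("top","pics/t6.png"); 
a=cv2.resize(cv2.imread("pics/w6.png"),(640,480)); b=cv2.resize(cv2.imread("pics/t6.png")[240:340,410:510][:,:100],None,fx=1.6,fy=4.8)
cv2.imwrite("pics/w6b.png",np.clip(np.hstack([a,b])*1.2,0,255).astype(np.uint8))
E
```

```text
time_s: 11.6
position: [0.4767, -0.4083, 0.0913]
tool_rot: [[-0.199, -0.98, 0.0], [-0.98, 0.199, -0.0], [0.0, -0.0, -1.0]]
ft_force: [-0.0, 0.6, -0.3]
grip_width: 0.0854
time_s: 12.5
position: [0.4168, -0.4085, 0.202]
tool_rot: [[-0.199, -0.98, 0.001], [-0.98, 0.199, -0.001], [0.0, -0.001, -1.0]]
ft_force: [1.1, -0.7, 0.3]
grip_width: 0.0855
```

View pics/w6b.png

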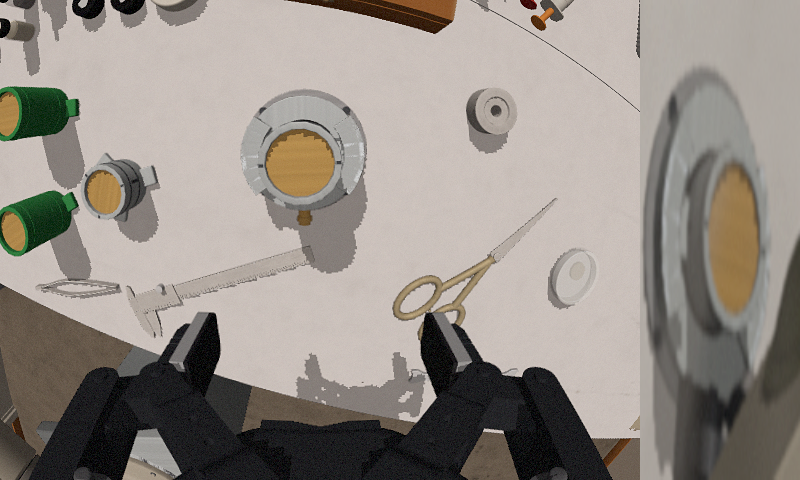

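The section stands upright on the base, its top at (300,160) in the wrist view, and the gripper is clear. One numeric check of height, position and notch line, then I hand in.

Run:
```python
from h import *
w=load("pics/w6.npy");t=load("pics/t6.npy")
c=orange(w,300,162,42); a=orange(t,457,290,22); print(c,a)
print(tri(ray(w,*c[0],True),ray(t,*a[0])), onz(w,*c[0],.113,True))
s=load("pics/top0.npy"); print("short",orange(s,325,283,22)[0],orange(t,325,283,22)[0])
g=cv2.cvtColor(w["frame"],cv2.COLOR_RGB2GRAY)[110:215,245:360]; cv2.imwrite("pics/w6c.png",cv2.resize(g,None,fx=5,fy=5,interpolation=cv2.INTER_CUBIC))
```

```text
((299.6546325683594, 162.3270721435547), (66.92085266113281, 68.29998779296875), 98.38059997558594) ((466.68817138671875, 289.49560546875), (25.439010620117188, 31.015453338623047), 176.48651123046875)
(array([ 0.47494015, -0.4080667 ,  0.0984502 ]), np.float64(0.0024097431503690044)) [ 0.47744381 -0.40875626  0.113     ]
short (324.70086669921875, 282.1392517089844) (324.7320556640625, 282.16241455078125)
```

View pics/w6c.png

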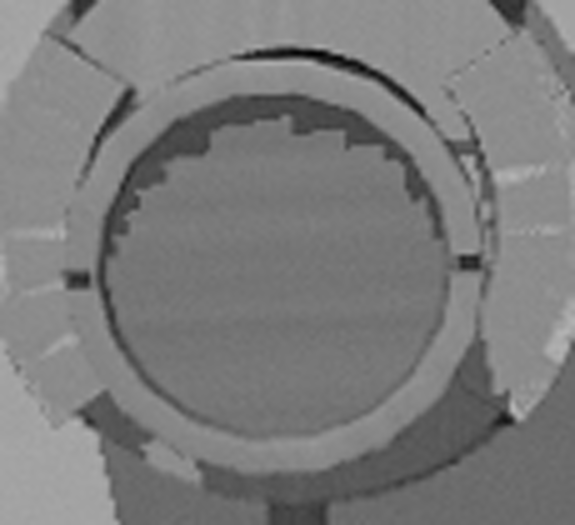

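```bash
python3 -c "
from rig import *
print(close_job())"
```

```text
the job is handed in; nothing more can be done
None
```

I fitted the grey two-lug section onto the filter base and handed the job in at about 12.6 s of the 38 s allowed. I set it down with its lugs in the gaps, turned it 89° clockwise, let go and moved the gripper clear.

**Last checks that agreed:**
- **Seating:** when I lowered it onto the seat, the wrist force fell by about the section's weight. The gripper height there puts the underside at 40 mm.
- **Turn:** the torque about the vertical was nearly zero at the end, so it was not pressing on a stop. The rim notches point at the middle of the claws, within a few degrees.
- **Position:** the wrist camera puts its axis about 2 mm from the measured seat centre.
- **Short section:** it has not moved; its pixel position in the top view shifted by less than 0.1.

**Check that disagreed:** the final two-view height of the filling came out at 98 mm, where about 113 mm was expected. In the top view the outline of the filling was distorted (25 × 31 pixels, where it should be round), probably by shadow or the arm. I put the difference down to that and did not measure it again, so the seated height rests on the force and gripper-height check.

One move was refused earlier because I miscounted its numbers, and it did nothing.

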